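Clear the fixture deck and pull the test cassette

ROBOT

A 6-joint arm with a two-finger parallel gripper is mounted at the origin on the work surface. World frame = base frame: x ahead of the robot, y to its left, z up, the work surface at z = 0. Lengths are in m, angles in rad, forces in N, time in s.
With the tool pointing down it reaches from about 0.25 to 0.725 m from the base axis. Payload 4 kg.
Tool frame: the origin (TCP) lies midway between the tips of the shut fingers; the grasp point (between the pads) lies bot.pinch_z behind it (bot.pinch_z is the distance from the TCP to the grasp point, in m); z points along the fingers, y is the direction in which the jaws open and shut (so a half turn about z gives the same grasp; the last joint's range is limited). The gripper opens to 85 mm and grips with 20 to 120 N. Pads are 22 mm wide; open, the fingers measure 114 mm over their backs; the gripper's body (76 mm by 85 mm) begins 54 mm behind the grasp point. The pads swing forward as they close: fully open they stand 13 mm farther back than shut.
Start: joints at [-1.224, 0.241, 0.005, 1.335, 0, 1.571], TCP at [0.17, -0.47, 0.231] pointing down, gripper open.
Joint ranges: [-2.72, 2.72], [-1.05, 1.87], [-1.09, 1.28], [-1.99, 2.15], [-1.42, 1.44], [-3.14, 3.14]. Speed limits (rad/s): [2.79, 2.79, 3.14, 3.14, 3.14, 3.14].

INTERFACE

Orientations are given as a unit quaternion [x, y, z, w].
In Python, from workcell import bot gives the robot as it stands. The module is installed in compiled form; this text tells all that it offers.
- The arm moves only by the tool move_arm, never from a script. Its argument "series" is a list that holds one entry, the list of rows, each a list of 7 numbers: the shift along the world's x, y, z in cm, then the turn, a rotation vector about the world's x, y, z in degrees, then the opening, from 0 (shut) to 1 (fully open). A call has exactly 5 rows; each row shifts and turns the pose as measured when the row begins; what a row does not reach is not made up. A row lasts 1/10 s, in which the tool goes at most 50 mm and 8.59 degrees, less where a joint would pass 70% of its speed; a pose out of reach is approached as far as the arm can. A call with a gripper value outside its range is refused whole. The fingers move at their own pace and stop on an object; the grip force is fixed at half the most. Time passes only in rows, so rows that do not move let the fingers close, or fill a call up. It gives the time, the measured TCP pose, the force and the opening at its end, in the units of the state.
- bot.get_obs(): the state, without advancing time (a new reading comes with each control period).
- bot.camera(name): name is "scene" or "top" or "wrist"; returns (picture, depth): 384x512x3 uint8, red, green, blue; 384x512 float32, m along the optical axis (not along the pixel's ray), 0 where there is no reading.
- bot.camera_info(name): a dict with "vfov" (degrees; the focal length in pixels is half the picture's height over the tangent of half this angle, whatever the lens; pixels are square), "cx", "cy" (the principal point, pixels), "k1" (the pictures are not rectified: a ray, as slopes to the right and down, at radius r is drawn at 1 + k1 r^2 times it, then the intrinsics apply), "cam_to_world" (4x4, takes a point from camera to world coordinates); the wrist camera has in their place "tool_from_camera" (4x4, takes a point from camera to tool coordinates, whose origin is the TCP and whose axes are the flange's). Camera axes: x right, y down, z forward; pixel columns grow to the right and rows downward; lengths in m; the calibration is good to about 2 mm. A picture is of the moment at which its call begins: read the wrist's pose just before it. camera_info takes no time and is no camera call.
- bot.job_done(): hands the job in, once; it reports no verdict.
Trained networks look in the newest picture that a camera, given by its name, has taken for a name from the list of things; names that differ only in an ending like _2 or _b are one class to them, and where a whole thing is asked for, a point or a joint stands for the part that bears it (a point fixed in the world has none). Each returns a list of dicts, best first, with "confidence" (0 to 1); they miss things now and then, are a little off and sometimes report something else, mostly with a low value. They report only what shows in the picture. A call takes as long as a camera call. They do not tell look-alikes from the thing itself.
- bot.find_in(camera, target): "at" ([x, y, z] in m, in world coordinates, good to about 4 mm: the middle of the surface that is visible of it).
The state is a dict: "clock": time; "joint_pos": joint angles; "joint_vel": joint speeds; "tau": joint torques, N m; "eef_pos": TCP position; "tool_rot": TCP orientation; "ft_force": force on the tool from outside, world axes, zero at the start; "ft_torque": the same for the moment, N m; "grip_width": finger opening in m.
Only numpy, scipy, OpenCV 4.12 (cv2) and the standard library are available. Lean on these libraries where they do the work, as an engineer would, in place of code of your own. Each camera call takes 0.05 s, during which the arm holds its last target.

TASK

Use the green-handled scraper block to wipe all four brass offcuts off the front of the fixture's deck into the blue catch tray beside it (not with bare fingers), then set the scraper back down on the bench. Then pinch the two orange side catches of the white cassette together, lift it upright out of its dock and finish while still holding it up by the pinched catches, about 10 cm above where it sat. Leave the other things on the bench where they are.

Things in the scene. Friction and masses are not known exactly. Their poses are not given: they have to be found in the camera images.
- fixture: fixed white block 200 (x) x 210 (y) x 40 mm, origin under its centre; its flat top is the deck. Offcuts lie in the front lane, whose centre line runs along y at x = -55 mm (x -100 to -10). Dock at x = +50, y = 0: walls 30 mm high above the deck, 80 (x) x 84 (y) mm outside. Tray and parts box stand at its +y and -y ends, centres at x = -55, y = +-153; which is where varies
- tray: fixed open blue catch tray, 110 (x) x 90 (y) x 30 mm, wall and floor 3 mm, rim 10 mm below the deck, 3 mm from the fixture's end; same yaw as the fixture; origin under its centre
- partsbox: fixed closed grey parts box with a white lid, 110 x 90 mm, about 31 mm tall, at the fixture's other end; not for offcuts; origin under its centre
- scraper_center (a point): centre (half-way up, 31 mm above the underside) of the scraper block standing on the bench: black rubber foot 84 (x) x 30 (y) x 20 mm, on it a green handle 40 (x) x 24 (y) x 42 mm reaching 62 mm above the underside; 160 g. Grip the handle across its 24 mm (its y); it wipes along its y with its 84 mm wide face
- scraper: the same scraper, origin under its centre
- chip0: brass offcut, 16 x 12 x 8 mm, 13 g, lying flat on the fixture's deck in the front lane; origin under its centre
- chip1: brass offcut, 16 x 12 x 8 mm, 13 g, lying flat on the fixture's deck in the front lane; origin under its centre
- chip2: brass offcut, 16 x 12 x 8 mm, 13 g, lying flat on the fixture's deck in the front lane; origin under its centre
- chip3: brass offcut, 16 x 12 x 8 mm, 13 g, lying flat on the fixture's deck in the front lane; origin under its centre
- cassette_center (a point): centre of the cassette, 37 mm above its underside (which rests on the deck when docked); 250 g. White core 64 (x) x 30 (y) x 62 mm. Orange catches on its +y and -y sides: finger pads 24 mm (x) wide, 40 to 74 mm above the underside (3 to 37 mm above this point), 56 mm apart over their outer faces when free, 42 mm when fully pinched
- cassette: the same cassette, origin under its centre; x, y as the fixture's, z up. A nose on each catch's leg hooks under the dock's lip, so it cannot be lifted until both are pressed in; it can shift about 2 mm in the dock
- catch_left (a joint): travel of the +y catch: 0 free, 0.007 m fully pressed inward; it must be in more than about 4 mm to come free. Spring 2 N at rest to 6 N fully pressed; springs back if let go.
- catch_right (a joint): the same for the -y catch
- jar: bystander: small amber jar with white lid, 52 mm across, 60 mm tall; on the bench on the opposite side from the scraper; origin under its centre
- bottle: bystander: white bottle with blue cap, 60 mm across, 120 mm tall, far left; origin under its centre
- cup: bystander: small open white plastic cup, 64 mm across, 50 mm tall, far right; origin under its centre
- fitting: bystander: brass fitting standing at the back, 26 mm across, 34 mm tall; origin under its centre
- driver: bystander: yellow-handled screwdriver lying at the back left, 160 mm long along its x
- tweezers: bystander: steel tweezers lying at the back right, 120 mm long along its x, 6 mm thick
Things that resemble listed ones, but are neither listed nor needed, are in the scene too. There is more than one size of the scraper; the job needs the smaller.

How it is judged:
On the way, in this order (a step that is already met when the one before it is completed fails the run):
1. all four offcuts lie in the blue tray (x of chip0 in the frame of tray between -0.054 and 0.054 m and y of chip0 in the frame of tray between -0.044 and 0.044 m and height (world z) of each of chip0, chip1, chip2, chip3 below 0.034 m and x of chip1 in the frame of tray between -0.054 and 0.054 m and y of chip1 in the frame of tray between -0.044 and 0.044 m and x of chip2 in the frame of tray between -0.054 and 0.054 m and y of chip2 in the frame of tray between -0.044 and 0.044 m and x of chip3 in the frame of tray between -0.054 and 0.054 m and y of chip3 in the frame of tray between -0.044 and 0.044 m), for 0.2 s.
2. the scraper is set down on the bench and let go (height (world z) of scraper_center below 0.046 m and contact force between scraper and fixture below 0.05 N and contact force between scraper and tray below 0.05 N and linear speed of scraper below 0.03 m/s and contact force between scraper and the fingers below 0.05 N), for 0.2 s.
3. the cassette is lifted free of the dock by its pinched catches (value of joint each of catch_left, catch_right above 0.004 m and height (world z) of cassette_center above 0.147 m and contact force between cassette and the fingers above 2 N and contact force between cassette and fixture below 0.05 N and angle between cassette's own z axis and vertical below 0.35 rad), for 0.2 s.
At the end, for the whole second after the job is handed in: All four offcuts lie inside the blue tray; the scraper rests on the bench, touching neither fixture nor tray; both catches are pressed in more than 4 mm, and the cassette, held by the fingers, still and within 20 degrees of upright, is raised at least 70 mm and touches nothing of the fixture (all of step 1 and all of step 3 and height (world z) of scraper_center below 0.046 m and contact force between scraper and fixture below 0.05 N and contact force between scraper and tray below 0.05 N and linear speed of each of scraper, cassette below 0.03 m/s); the arm keeps its last pose, push and grip.
It fails at once if an offcut was pushed with the bare gripper (contact force between any of chip0, chip1, chip2, chip3 and the fingers above 1 N).
It fails at once if a bystander was knocked away (more than 30 mm) (distance of any of jar, bottle, cup, fitting, driver, tweezers from where it was at the start of the episode above 0.03 m).
It also fails if it takes over 67 s, if anything falls off the work surface, if the arm or the gripper's body presses on something with over 40 N, if the wrist force passes 120 N, or if a joint passes its speed limit or range.

## Working session

There is one attempt and no reset: what is moved stays moved. The work goes in short steps, Python scripts to look and compute and a tool call to move; the robot and the scene stay as the last step left them, time stands still between calls to the robot, and variables do not carry over. Pictures are saved under pics/ and viewed, and the job is handed in when it is done.

Besides the shell and the picture viewer there is one more tool, called as name(argument=value, ...), one argument or row to a line, values as JSON. move_arm: Moves the arm, as the interface text tells. Its arguments: {"type":"object","properties":{"series":{"type":"array","items":{"type":"array","items":{"type":"array","items":{"type":"number"}}}}},"required":["series"]}

```bash
mkdir -p pics; ls; cat > h.py <<'E'
import numpy as np, cv2
from workcell import bot
from scipy.spatial.transform import Rotation as R
def cloud(name):
    o=bot.get_obs(); img,d=bot.camera(name); c=bot.camera_info(name)
    H,W=d.shape; f=H/2/np.tan(np.radians(c['vfov'])/2)
    u,v=np.meshgrid(np.arange(W),np.arange(H))
    K=np.array([[f,0,c['cx']],[0,f,c['cy']],[0,0,1.]])
    pts=np.stack([u,v],-1).reshape(-1,1,2).astype(np.float64)
    und=cv2.undistortPoints(pts,K,np.array([c['k1'],0,0,0,0.])).reshape(H,W,2)
    P=np.concatenate([und*d[...,None],d[...,None]],-1)
    if 'cam_to_world' in c: T=np.array(c['cam_to_world'])
    else:
        T0=np.eye(4);T0[:3,:3]=R.from_quat(o['tool_rot']).as_matrix();T0[:3,3]=o['eef_pos'];T=T0@np.array(c['tool_from_camera'])
    Wd=P@T[:3,:3].T+T[:3,3]
    Wd[d<=0]=np.nan
    return img,d,Wd
def save(img,n): cv2.imwrite('pics/'+n,cv2.cvtColor(img,cv2.COLOR_RGB2BGR))
E
python3 - <<'E'
from h import *
print(bot.pinch_z); o=bot.get_obs(); print({k:np.round(v,3).tolist() for k,v in o.items()})
for n in ['scene','top']:
    img,d,W=cloud(n); save(img,n+'0.png'); np.savez('/tmp/'+n+'0.npz',img=img,d=d,W=W)
    for t in ['fixture','tray','partsbox','scraper','chip0','cassette','jar']:
        print(n,t,[(np.round(x['at'],3).tolist(),round(x['confidence'],2)) for x in bot.find_in(n,t)])
E
```

```text
pics
0.0187
{'clock': 0.0, 'joint_pos': [-1.224, 0.241, 0.004, 1.335, 0.0, 1.571], 'joint_vel': [0.001, 0.001, 0.0, -0.001, -0.0, -0.0], 'tau': [0.001, -37.232, 25.241, 0.017, -0.0, -0.0], 'eef_pos': [0.17, -0.47, 0.23], 'tool_rot': [0.985, 0.173, -0.0, -0.001], 'ft_force': [0.175, 0.702, 0.004], 'ft_torque': [-0.026, -0.005, -0.009], 'grip_width': 0.086}
scene fixture [([0.54, -0.086, 0.041], 0.55)]
scene tray [([0.475, 0.129, 0.008], 0.56)]
scene partsbox [([0.448, -0.196, 0.031], 0.7), ([0.458, 0.376, 0.024], 0.34)]
scene scraper [([0.373, 0.247, 0.029], 0.67), ([0.453, 0.376, 0.019], 0.56)]
scene chip0 [([0.476, 0.13, 0.008], 0.63)]
scene cassette [([0.571, -0.06, 0.102], 0.57)]
scene jar [([0.463, -0.406, 0.055], 0.93), ([0.568, -0.062, 0.102], 0.48)]
top fixture [([0.504, -0.043, 0.038], 0.94)]
top tray [([0.481, 0.111, 0.003], 0.92)]
top partsbox [([0.435, -0.186, 0.035], 0.81)]
top scraper [([0.446, 0.382, 0.019], 0.89), ([0.36, 0.258, 0.028], 0.76), ([0.563, -0.048, 0.099], 0.35)]
top chip0 []
top cassette [([0.56, -0.056, 0.101], 0.59)]
top jar [([0.456, -0.387, 0.059], 0.78)]
```

View pics/scene0.png

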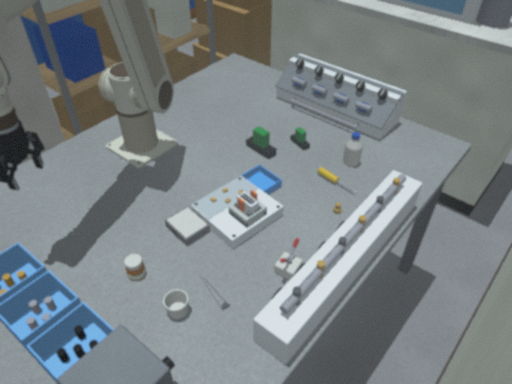

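View pics/top0.png

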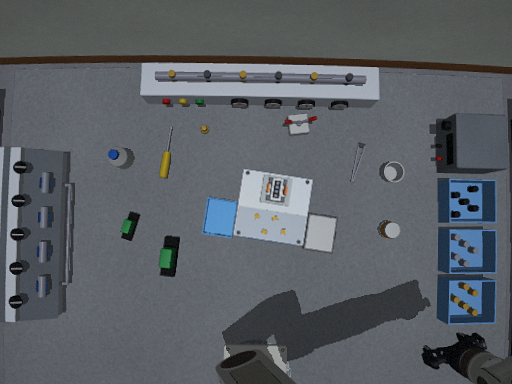

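In the top picture there are two green-handled scrapers: a big one at (170,256) and a small one at (130,226). The tray is at +y (220,217), the offcuts at about (257,216), (275,218), (264,231), (283,232), and the cassette at (276,188). I'll measure both scrapers and view an enlarged crop.

```bash
cat > m.py <<'E'
from h import *
z=np.load('/tmp/top0.npz'); img,W=z['img'],z['W']; Z=W[...,2]
hsv=cv2.cvtColor(img,cv2.COLOR_RGB2HSV)
def rect(m,t):
    n,l,s,c=cv2.connectedComponentsWithStats(m.astype(np.uint8))
    for i in range(1,n):
        if s[i,4]<8: continue
        p=W[l==i]; p=p[np.isfinite(p).all(1)]
        r=cv2.minAreaRect((p[:,:2]*1000).astype(np.float32))
        print(t,s[i].tolist(),np.round(c[i]),'ctr',np.round(r[0],1),'size',np.round(r[1],1),'ang',round(r[2],1),'z',np.round(np.percentile(p[:,2],[5,50,95]),4))
uu,vv=np.meshgrid(np.arange(512),np.arange(384))
roi=(uu>105)&(uu<345)&(vv>160)&(vv<285)
rect(roi&(hsv[...,2]<60)&(Z>0.008)|(roi&(hsv[...,0]>45)&(hsv[...,0]<80)&(hsv[...,1]>120)),'scr')
rect(roi&(hsv[...,0]>45)&(hsv[...,0]<80)&(hsv[...,1]>120),'green')
rect(roi&(Z>0.034)&(Z<0.046)&(uu>232)&(uu<316),'deck')
rect(roi&(hsv[...,0]>95)&(hsv[...,0]<115)&(hsv[...,1]>120),'tray')
rect(roi&(hsv[...,0]>12)&(hsv[...,0]<30)&(hsv[...,1]>90)&(uu>240),'brass')
rect(roi&(Z>0.06)&(uu>240),'dock')
rect(roi&(Z>0.085)&(uu>240),'cas')
cv2.imwrite('pics/crop1.png',cv2.cvtColor(cv2.resize(img[160:280,110:340],None,fx=3.4,fy=3.4,interpolation=cv2.INTER_CUBIC),cv2.COLOR_RGB2BGR))
E
python3 m.py
```

```text
scr [274, 181, 5, 9, 14] [275. 186.] ctr [571.7 -46.8] size [24.  10.7] ang 13.5 z [0.0994 0.1021 0.1068]
scr [273, 192, 6, 5, 14] [276. 194.] ctr [547.4 -48.1] size [11.4 14.2] ang 0.3 z [0.0998 0.1029 0.1054]
scr [121, 212, 19, 29, 333] [130. 226.] ctr [448.2 386.2] size [32.7 85.1] ang 71.8 z [0.0143 0.0243 0.065 ]
scr [159, 236, 21, 41, 626] [169. 256.] ctr [360.2 263.9] size [ 43.6 119.5] ang 84.1 z [0.0228 0.0322 0.0903]
green [121, 219, 14, 15, 151] [128. 226.] ctr [445.7 386.1] size [24.8 45.9] ang 77.5 z [0.0322 0.0608 0.0661]
green [159, 247, 16, 22, 294] [167. 257.] ctr [358.4 262.6] size [32.  60.1] ang 84.0 z [0.0429 0.0865 0.0914]
deck [234, 169, 78, 77, 3718] [272. 210.] ctr [512.9 -43.8] size [213.6 197.8] ang 81.9 z [0.0363 0.0404 0.0444]
deck [281, 183, 6, 16, 29] [283. 191.] ctr [562.5 -75.9] size [10.  45.1] ang 81.6 z [0.0368 0.0403 0.0438]
deck [266, 184, 6, 13, 23] [269. 190.] ctr [561.4 -33.4] size [ 9.1 39. ] ang 70.8 z [0.0379 0.04   0.0437]
tray [202, 197, 35, 41, 1097] [219. 217.] ctr [479.5 114.1] size [ 90.1 111.1] ang 82.1 z [-0.0008  0.004   0.0302]
br
[... 158 characters left out ...]
8.1] size [ 8.8 11.6] ang 1.0 z [0.0445 0.0492 0.0516]
brass [262, 229, 5, 5, 17] [264. 231.] ctr [440.3 -18.7] size [12.7  9.3] ang 63.8 z [0.0438 0.0487 0.0532]
brass [282, 229, 3, 5, 15] [283. 231.] ctr [441.7 -75.2] size [11.8  6.4] ang 1.3 z [0.0441 0.047  0.0497]
dock [260, 175, 33, 30, 698] [276. 189.] ctr [562.4 -52.1] size [83.6 77.7] ang 81.8 z [0.0667 0.0741 0.1086]
cas [270, 178, 14, 23, 235] [277. 189.] ctr [561.6 -51.4] size [30.  60.8] ang 81.7 z [0.0984 0.1025 0.1059]
cas [266, 184, 4, 9, 23] [268. 188.] ctr [563.2 -26.3] size [ 6.2 22.8] ang 81.8 z [0.0953 0.1141 0.1166]
cas [284, 187, 4, 8, 23] [285. 191.] ctr [557.5 -76.2] size [ 5.8 19.5] ang 81.4 z [0.0949 0.111  0.1165]
```

View pics/crop1.png

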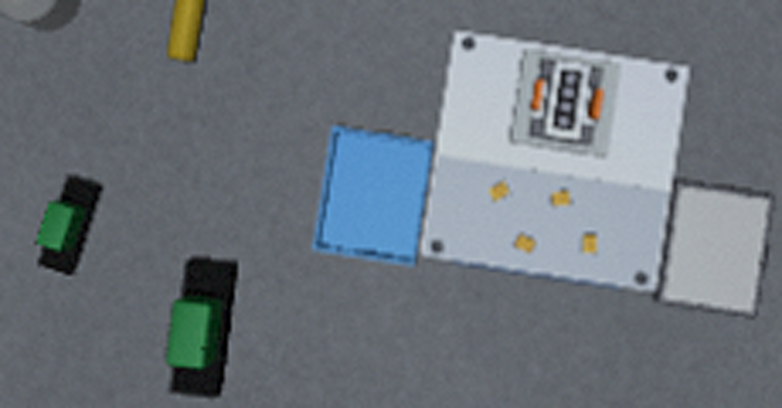

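The small scraper is the one at (130,226). Its foot measures 85x33 mm, which fits the listed 84x30, while the other measures 120 mm. The fixture yaw is about -8°. I'll plan an arc from the start pose to above the small scraper.

```bash
python3 - <<'E'
from h import *
a0,a1=np.arctan2(-.47,.17),np.arctan2(.386,.448)
r0,r1=.5,.585
n=25
a=np.linspace(a0,a1,n+1); r=np.linspace(r0,r1,n+1)
p=np.c_[r*np.cos(a),r*np.sin(a)]*100
print(np.round(np.diff(p,axis=0),1).tolist())
E
```

```text
[[3.7, 1.1], [3.6, 1.4], [3.5, 1.7], [3.4, 2.0], [3.3, 2.3], [3.1, 2.6], [2.9, 2.8], [2.7, 3.0], [2.5, 3.3], [2.2, 3.5], [2.0, 3.7], [1.7, 3.8], [1.4, 4.0], [1.1, 4.1], [0.8, 4.2], [0.4, 4.3], [0.1, 4.3], [-0.2, 4.3], [-0.6, 4.3], [-0.9, 4.3], [-1.2, 4.2], [-1.6, 4.2], [-1.9, 4.0], [-2.2, 3.9], [-2.5, 3.7]]
```

move_arm(
  series=[
    [[3.7,1.1,0,0,0,5.7,1],[3.6,1.4,0,0,0,5.7,1],[3.5,1.7,0,0,0,5.7,1],[3.4,2.0,0,0,0,5.7,1],[3.3,2.3,0,0,0,5.7,1]],
  ],
)

```text
clock: 1.3
eef_pos: [0.3461, -0.3859, 0.2315]
tool_rot: [0.911, 0.413, -0.0, 0.001]
ft_force: [0.4, -1.4, 0.4]
grip_width: 0.0853
```

move_arm(
  series=[
    [[3.1,2.6,0,0,0,5.7,1],[2.9,2.8,0,0,0,5.7,1],[2.7,3.0,0,0,0,5.7,1],[2.5,3.3,0,0,0,5.7,1],[2.2,3.5,0,0,0,5.7,1]],
  ],
)

```text
clock: 1.8
eef_pos: [0.4869, -0.2287, 0.2312]
tool_rot: [0.775, 0.632, 0.0, 0.003]
ft_force: [1.0, -0.4, -0.5]
grip_width: 0.0854
```

move_arm(
  series=[
    [[2.0,3.7,0,0,0,5.7,1],[1.7,3.8,0,0,0,5.7,1],[1.4,4.0,0,0,0,5.7,1],[1.1,4.1,0,0,0,5.7,1],[0.8,4.2,0,0,0,5.7,1]],
  ],
)

```text
clock: 2.3
eef_pos: [0.5612, -0.0229, 0.2307]
tool_rot: [0.587, 0.809, 0.002, 0.003]
ft_force: [-0.3, 0.5, 0.1]
grip_width: 0.0854
```

move_arm(
  series=[
    [[0.4,4.3,0,0,0,5.7,1],[0.1,4.3,0,0,0,5.7,1],[-0.2,4.3,0,0,0,5.7,1],[-0.6,4.3,0,0,0,5.7,1],[-0.9,4.3,0,0,0,5.7,1]],
  ],
)

```text
clock: 2.8
eef_pos: [0.5503, 0.2013, 0.2299]
tool_rot: [0.36, 0.933, 0.003, 0.003]
ft_force: [0.6, 1.0, 0.4]
grip_width: 0.0856
```

move_arm(
  series=[
    [[-1.2,4.2,0,0,0,5.7,1],[-1.6,4.2,0,0,0,5.7,1],[-1.9,4.0,0,0,0,5.7,1],[-2.2,3.9,0,0,0,5.7,1],[-2.5,3.7,0,0,0,5.7,1]],
  ],
)

```text
clock: 3.3
eef_pos: [0.4537, 0.4104, 0.2288]
tool_rot: [0.109, 0.994, 0.004, 0.003]
ft_force: [1.2, -0.2, 0.2]
grip_width: 0.0851
```

```bash
cat > look.py <<'E'
from h import *
import sys
o=bot.get_obs(); print({k:np.round(o[k],4).tolist() for k in ['clock','eef_pos','tool_rot','joint_pos','ft_force','grip_width']})
M=R.from_quat(o['tool_rot']).as_matrix(); print('tool y ang',np.degrees(np.arctan2(M[1,1],M[0,1])),'tool z',M[:,2].round(3))
img,d,W=cloud('wrist'); save(img,sys.argv[1]+'.png'); np.savez('/tmp/'+sys.argv[1]+'.npz',img=img,d=d,W=W)
hsv=cv2.cvtColor(img,cv2.COLOR_RGB2HSV)
g=(hsv[...,0]>45)&(hsv[...,0]<80)&(hsv[...,1]>100)
def rect(m,t):
    n,l,s,c=cv2.connectedComponentsWithStats(m.astype(np.uint8))
    for i in range(1,n):
        if s[i,4]<200: continue
        p=W[l==i]; p=p[np.isfinite(p).all(1)]
        if len(p)<50: continue
        r=cv2.minAreaRect((p[:,:2]*1000).astype(np.float32))
        print(t,s[i].tolist(),'ctr',np.round(r[0],1),'size',np.round(r[1],1),'ang',round(r[2],1),'z',np.round(np.percentile(p[:,2],[5,50,95]),4))
Z=W[...,2]
rect(g,'green'); rect(g&(Z>0.056),'greentop'); rect((hsv[...,2]<70)&(Z>0.012)&(Z<0.028),'foot')
E
python3 look.py wr1
```

```text
{'clock': 3.3, 'eef_pos': [0.4537, 0.4104, 0.2288], 'tool_rot': [0.1092, 0.994, 0.0039, 0.0031], 'joint_pos': [0.7351, 0.4607, 0.3151, 1.4152, 0.0006, 0.9539], 'ft_force': [1.2149, -0.1919, 0.2125], 'grip_width': 0.0851}
tool y ang 77.465101557433 tool z [ 0.007  0.007 -1.   ]
green [67, 91, 68, 59, 3140] ctr [361.6 263.7] size [33.2 66.7] ang 83.4 z [0.0377 0.0863 0.0883]
green [225, 151, 22, 41, 814] ctr [455.5 384.5] size [24.9 54.2] ang 74.1 z [0.0278 0.0618 0.0633]
greentop [67, 91, 59, 59, 2583] ctr [360.6 263.9] size [33.1 56.7] ang 84.1 z [0.0617 0.0868 0.0884]
greentop [225, 156, 21, 35, 677] ctr [448.9 387.3] size [22.9 40.2] ang 75.2 z [0.0601 0.062  0.0633]
foot [87, 64, 65, 101, 1014] ctr [360.2 264.1] size [ 41.8 116. ] ang 84.6 z [0.0134 0.0265 0.0279]
foot [226, 133, 23, 21, 373] ctr [420.2 394.6] size [27.4 24.1] ang 74.1 z [0.0188 0.0201 0.0215]
```

View pics/wr1.png

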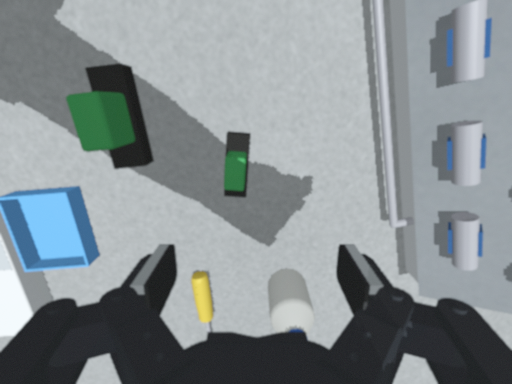

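The small scraper shows at wrist pixel (236,164), top at (0.449, 0.387), yaw about -15°. The big one is at (105,115). Descending on the small one.

move_arm(
  series=[
    [[-0.5,-2.3,-3,-0.4,0.4,-2.4,1],[0,0,-4,0,0,0,1],[0,0,-3,0,0,0,1],[0,0,-3,0,0,0,1],[0,0,0,0,0,0,1]],
  ],
)

```text
clock: 3.85
eef_pos: [0.4409, 0.3974, 0.0962]
tool_rot: [0.121, 0.993, 0.004, -0.0]
ft_force: [-0.6, -0.4, 0.2]
grip_width: 0.0856
```

```bash
python3 look.py wr2
```

```text
{'clock': 3.85, 'eef_pos': [0.4409, 0.3974, 0.0962], 'tool_rot': [0.1212, 0.9926, 0.004, -0.0002], 'joint_pos': [0.7308, 0.5061, 0.0335, 1.0926, 0.0056, 0.9737], 'ft_force': [-0.5903, -0.4016, 0.1946], 'grip_width': 0.0856}
tool y ang 76.08152011032865 tool z [ 0.     0.008 -1.   ]
green [0, 107, 87, 103, 7150] ctr [363.9 263.6] size [35.7 69.3] ang 81.5 z [0.0357 0.07   0.0877]
green [228, 191, 34, 67, 2132] ctr [447.5 385.8] size [25.7 39.1] ang 71.8 z [0.0301 0.0617 0.063 ]
greentop [0, 108, 67, 102, 5082] ctr [363.3 276.5] size [19.1 56.5] ang 69.1 z [0.0585 0.078  0.0879]
greentop [228, 205, 34, 53, 1673] ctr [447.8 386.8] size [23.2 38.9] ang 73.1 z [0.0597 0.062  0.0631]
foot [49, 60, 68, 156, 2256] ctr [362.3 279.3] size [ 14.3 116.7] ang 85.9 z [0.013  0.022  0.0278]
foot [230, 162, 35, 46, 1021] ctr [425.9 393.5] size [28.4 36.8] ang 72.7 z [0.0183 0.0202 0.0213]
```

View pics/wr2.png

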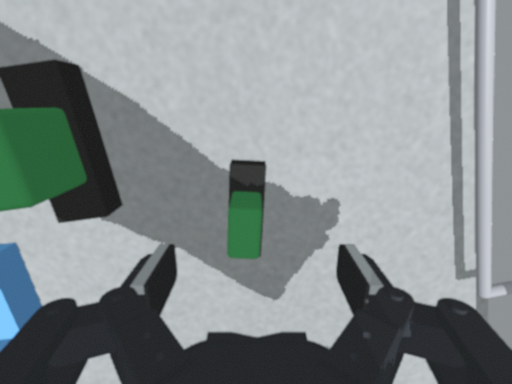

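The scraper is at wrist pixel (246,225) and the tool is about 12 mm off. Correcting, then descending.

move_arm(
  series=[
    [[0.7,-1.0,0,-0.4,0,-3,1],[0,0,-2,0,0,0,1],[0,0,0,0,0,0,1],[0,0,0,0,0,0,1],[0,0,0,0,0,0,1]],
  ],
)

```text
clock: 4.4
eef_pos: [0.455, 0.3922, 0.0889]
tool_rot: [0.149, 0.989, 0.008, 0.007]
ft_force: [-0.1, 0.4, -0.7]
grip_width: 0.0855
```

```bash
python3 look.py wr3
```

```text
{'clock': 4.4, 'eef_pos': [0.455, 0.3922, 0.0889], 'tool_rot': [0.1487, 0.9888, 0.0076, 0.0066], 'joint_pos': [0.7115, 0.5151, 0.0275, 1.063, -0.0001, 1.01], 'ft_force': [-0.13, 0.4436, -0.694], 'grip_width': 0.0855}
tool y ang 72.90084213246416 tool z [ 0.015  0.013 -1.   ]
green [0, 94, 77, 108, 6125] ctr [362.3 264.5] size [36.2 68.6] ang 79.6 z [0.0341 0.0608 0.0852]
green [227, 176, 37, 69, 2338] ctr [448. 387.] size [26.8 39. ] ang 74.1 z [0.0328 0.0618 0.063 ]
greentop [0, 95, 54, 107, 3636] ctr [362.4 277.8] size [10.9 55.7] ang 78.2 z [0.0575 0.0703 0.0863]
greentop [227, 188, 36, 57, 1906] ctr [447.9 386.7] size [22.9 39.2] ang 73.2 z [0.0601 0.062  0.0631]
foot [11, 45, 101, 164, 2696] ctr [361.8 272.8] size [ 24.8 116.1] ang 84.3 z [0.0131 0.0222 0.0278]
foot [228, 145, 36, 47, 1091] ctr [425.4 393.4] size [27.9 35.5] ang 72.6 z [0.0182 0.0201 0.0212]
```

move_arm(
  series=[
    [[-0.7,-0.5,0,-0.7,0.9,0,1],[0,0,0,0,0,0,1],[0,0,0,0,0,0,1],[0,0,0,0,0,0,1],[0,0,0,0,0,0,1]],
  ],
)

```text
clock: 4.95
eef_pos: [0.4484, 0.3882, 0.0919]
tool_rot: [0.148, 0.989, 0.002, 0.001]
ft_force: [0.1, 1.4, -0.2]
grip_width: 0.0854
```

```bash
cat > st.py <<'E'
from h import *
o=bot.get_obs(); print({k:np.round(o[k],4).tolist() for k in ['clock','eef_pos','joint_pos','ft_force','ft_torque','grip_width']})
M=R.from_quat(o['tool_rot']).as_matrix(); print('tool y ang',np.degrees(np.arctan2(M[1,1],M[0,1])).round(2),'tilt fix deg x,y',np.degrees([-M[1,2],M[0,2]]).round(2))
E
python3 st.py
```

```text
{'clock': 4.95, 'eef_pos': [0.4484, 0.3882, 0.0919], 'joint_pos': [0.7131, 0.5108, 0.029, 1.0856, 0.0009, 1.0109], 'ft_force': [0.1154, 1.3508, -0.1545], 'ft_torque': [-0.0029, -0.0149, -0.0356], 'grip_width': 0.0854}
tool y ang 72.94 tilt fix deg x,y [-0.17  0.11]
```

move_arm(
  series=[
    [[0,-0.1,-1.5,0,0,0,1],[0,0,-1.5,0,0,0,1],[0,0,-1.5,0,0,0,1],[0,0,-1.0,0,0,0,1],[0,0,0,0,0,0,1]],
  ],
)

```text
clock: 5.45
eef_pos: [0.4488, 0.3876, 0.0356]
tool_rot: [0.148, 0.989, 0.002, 0.001]
ft_force: [0.6, 0.4, -0.2]
grip_width: 0.0855
```

```bash
python3 st.py
```

```text
{'clock': 5.45, 'eef_pos': [0.4488, 0.3876, 0.0356], 'joint_pos': [0.7119, 0.5664, -0.0399, 0.9591, 0.0009, 1.0096], 'ft_force': [0.6103, 0.3663, -0.204], 'ft_torque': [-0.0315, 0.0091, -0.0621], 'grip_width': 0.0855}
tool y ang 72.94 tilt fix deg x,y [-0.24  0.2 ]
```

move_arm(
  series=[
    [[0,0,-0.6,0,0,0,1],[0,0,0,0,0,0,0],[0,0,0,0,0,0,0],[0,0,0,0,0,0,0],[0,0,0,0,0,0,0]],
  ],
)

```text
clock: 5.95
eef_pos: [0.45, 0.3886, 0.031]
tool_rot: [0.148, 0.989, 0.003, 0.002]
ft_force: [0.3, 1.0, 1.3]
grip_width: 0.0285
```

move_arm(
  series=[
    [[0,0,0,0,0,0,0],[0,0,0,0,0,0,0],[0,0,0,0,0,0,0],[0,0,0,0,0,0,0],[0,0,0,0,0,0,0]],
  ],
)

```text
clock: 6.45
eef_pos: [0.4498, 0.3886, 0.0311]
tool_rot: [0.148, 0.989, 0.003, 0.002]
ft_force: [-0.8, 0.4, -1.8]
grip_width: 0.0236
```

```bash
python3 st.py
```

```text
{'clock': 6.45, 'eef_pos': [0.4498, 0.3886, 0.0311], 'joint_pos': [0.712, 0.5717, -0.0441, 0.9467, 0.001, 1.0095], 'ft_force': [-0.8435, 0.4235, -1.7645], 'ft_torque': [0.0105, 0.0172, 0.0128], 'grip_width': 0.0236}
tool y ang 72.95 tilt fix deg x,y [-0.35  0.32]
```

Gripped at 23.6 mm, TCP 31 mm above the bench. Lifting.

move_arm(
  series=[
    [[0,0,2.0,-0.3,0.3,0,0],[0,0,3,0,0,0,0],[0,0,3,0,0,0,0],[0,0,3,0,0,0,0],[0,-1,2,0,0,0,0]],
  ],
)

```text
clock: 6.95
eef_pos: [0.4459, 0.376, 0.1597]
tool_rot: [0.148, 0.989, -0.004, -0.004]
ft_force: [0.5, 0.1, -0.8]
grip_width: 0.0232
```

move_arm(
  series=[
    [[0,-3,0,0,0,1.5,0],[0,-4,0,0,0,1.5,0],[0,-4,0,0,0,1.5,0],[0,-4,0,0,0,1.5,0],[0,-4,0,0,0,1.5,0]],
  ],
)

```text
clock: 7.45
eef_pos: [0.4479, 0.1866, 0.1649]
tool_rot: [0.076, 0.997, 0.001, 0.001]
ft_force: [0.1, -0.4, -2.0]
grip_width: 0.0228
```

move_arm(
  series=[
    [[0,-4,0,0,0,1,0],[0,-4,0,0,0,0,0],[0,-4,0,0,0,0,0],[0,-4,0,0,0,0,0],[0,-4,0,0,0,0,0]],
  ],
)

```text
clock: 7.95
eef_pos: [0.4465, -0.0212, 0.1659]
tool_rot: [0.065, 0.998, 0.001, 0.003]
ft_force: [0.6, -0.8, -0.9]
grip_width: 0.0232
```

```bash
python3 st.py
```

```text
{'clock': 7.95, 'eef_pos': [0.4465, -0.0212, 0.1659], 'joint_pos': [-0.0484, 0.1746, -0.2549, 1.136, 0.0014, 0.0824], 'ft_force': [0.5655, -0.7758, -0.9331], 'ft_torque': [-0.0358, -0.0871, 0.0101], 'grip_width': 0.0232}
tool y ang 82.51 tilt fix deg x,y [-0.07  0.31]
```

move_arm(
  series=[
    [[0,-4,0,0,0,0,0],[0,-2.5,0,0,0,0,0],[0,-1,0,0,0,0,0],[0,0,-2,0,0,0,0],[0,0,-2,0,0,0,0]],
  ],
)

```text
clock: 8.45
eef_pos: [0.4483, -0.1048, 0.1286]
tool_rot: [0.07, 0.998, -0.0, 0.007]
ft_force: [-0.6, 0.1, -1.9]
grip_width: 0.0229
```

```bash
python3 st.py; python3 - <<'E'
from h import *
img,d,W=cloud('top'); c=img[150:270,190:350]; save(cv2.resize(c,None,fx=4.5,fy=4.5,interpolation=cv2.INTER_CUBIC),'top2.png')
E
python3 look.py wr4
```

```text
{'clock': 8.45, 'eef_pos': [0.4483, -0.1048, 0.1286], 'joint_pos': [-0.2309, 0.2269, -0.2941, 1.035, 0.002, -0.0907], 'ft_force': [-0.5878, 0.0864, -1.8943], 'ft_torque': [0.0737, 0.0435, -0.0233], 'grip_width': 0.0229}
tool y ang 81.97 tilt fix deg x,y [0.08 0.85]
{'clock': 8.5, 'eef_pos': [0.4463, -0.1041, 0.1255], 'tool_rot': [0.0698, 0.9975, 0.0002, 0.0048], 'joint_pos': [-0.2305, 0.2302, -0.2989, 1.0323, 0.0018, -0.0907], 'ft_force': [-1.0945, -0.0401, -2.5428], 'grip_width': 0.0232}
tool y ang 81.9956866437876 tool z [ 0.01 -0.   -1.  ]
green [231, 207, 52, 101, 4857] ctr [ 443.9 -104.7] size [27.  38.1] ang 81.4 z [0.1246 0.1563 0.1575]
greentop [231, 207, 52, 101, 4841] ctr [ 443.9 -104.7] size [27.  38.1] ang 81.4 z [0.1246 0.1563 0.1575]
```

View pics/wr4.png

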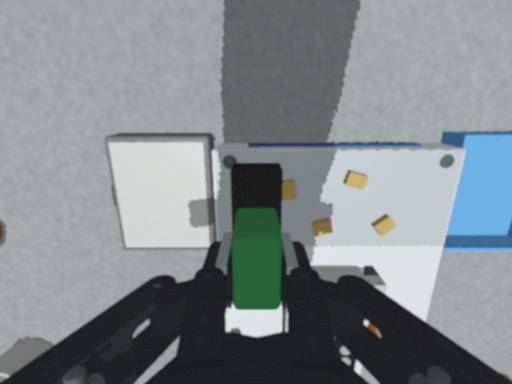

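View pics/top2.png

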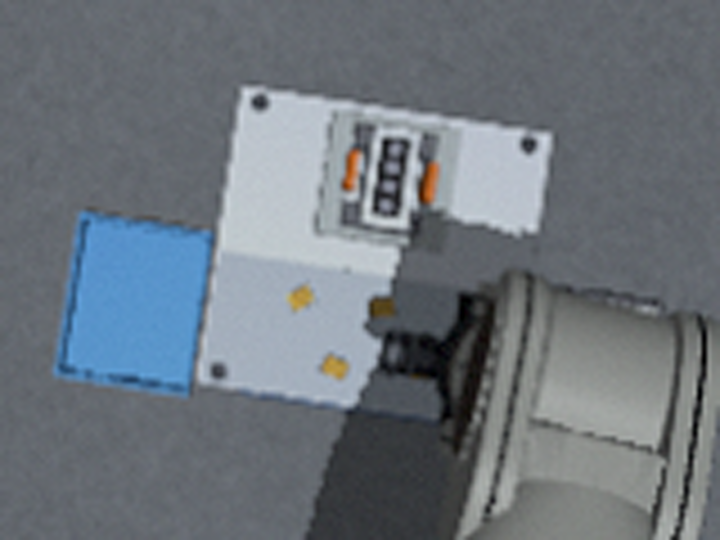

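The wrist picture shows offcuts at (289,188), (355,180), (320,227), (384,225). The tray is on the right (480,190), and the scraper foot reaches (257,185). I'll locate them relative to the scraper.

```bash
python3 - <<'E'
from h import *
z=np.load('/tmp/wr4.npz');img,W=z['img'],z['W'];Z=W[...,2]
hsv=cv2.cvtColor(img,cv2.COLOR_RGB2HSV)
m=(hsv[...,0]>12)&(hsv[...,0]<30)&(hsv[...,1]>110)&(Z>.03)&(Z<.06)
n,l,s,c=cv2.connectedComponentsWithStats(m.astype(np.uint8))
a=np.radians(-8);X=np.array([np.cos(a),np.sin(a)]);Y=np.array([-X[1],X[0]]);C=np.array([512.7,-44.5])
for i in range(1,n):
    if s[i,4]<60: continue
    p=W[l==i]; q=np.nanmean(p,0)*1000; e=(p[:,:2]*1000-C)@np.c_[X,Y]
    print(c[i].round(),q.round(1),'fx',np.nanmin(e[:,0]).round(1),np.nanmax(e[:,0]).round(1),'fy',np.nanmin(e[:,1]).round(1),np.nanmax(e[:,1]).round(1))
for t in (np.array([446.3,-104.1]),np.array([448.3,-114])): print((t-C)@X,(t-C)@Y)
d=(Z>.034)&(Z<.046); d&=(np.indices(d.shape)[1]>215)
for row in (160,170,200,230):
    r=W[row][d[row]]; e=(r[:,:2]*1000-C)@np.c_[X,Y]; print(row,e[:,1].min().round(1),e[:,1].max().round(1),np.median(r[:,2]).round(4))
b=(img.astype(int)[...,2]-img.astype(int)[...,0]>50)
print('foot',[(W[rr,257]*1000).round(1).tolist() for rr in (166,180,200)])
f=(Z>.10)&(hsv[...,2]<60)&(np.indices(d.shape)[0]<210)&(np.indices(d.shape)[1]>228)
e=(W[f][:,:2]*1000-C)@np.c_[X,Y]; print(np.percentile(e,[0.5,99.5],axis=0))
E
```

```text
[355. 179.] [439.9 -21.4  48. ] fx -81.3 -68.6 fy 5.3 20.8
[288. 189.] [440.9 -76.8  48.1] fx -74.2 -58.6 fy -47.2 -36.2
[383. 224.] [484.5   1.5  47.6] fx -41.4 -26.2 fy 34.4 50.4
[322. 226.] [478.9 -51.6  47.7] fx -38.1 -25.7 fy -19.2 -4.3
-57.4590829472204 -68.26107080074594
-54.10073311023262 -77.78637847936736
160 -102.0 103.5 0.0406
170 -102.4 101.5 0.0405
200 -103.8 102.2 0.0405
230 -105.3 103.3 0.0406
foot [[404.4, -98.1, 105.2], [410.3, -99.0, 115.1], [422.4, -100.7, 114.7]]
[[-100.04844737  -82.85769977]
 [ -76.3352411   -54.46014739]]
```

move_arm(
  series=[
    [[0.1,-0.9,0,0,0.6,0,0],[0,0,-1.5,0,0,0,0],[0,0,-1.5,0,0,0,0],[0,0,-0.8,0,0,0,0],[0,0,0,0,0,0,0]],
  ],
)

```text
clock: 9.05
eef_pos: [0.4509, -0.1134, 0.0919]
tool_rot: [0.067, 0.998, -0.001, 0.001]
ft_force: [0.1, 0.2, -1.6]
grip_width: 0.0232
```

```bash
python3 st.py
```

```text
{'clock': 9.05, 'eef_pos': [0.4509, -0.1134, 0.0919], 'joint_pos': [-0.2456, 0.2839, -0.3254, 0.9584, -0.0011, -0.1106], 'ft_force': [0.0828, 0.2281, -1.558], 'ft_torque': [-0.0118, 0.0013, -0.0322], 'grip_width': 0.0232}
tool y ang 82.26 tilt fix deg x,y [0.11 0.16]
```

move_arm(
  series=[
    [[-0.2,0,-0.8,0,0.1,0,0],[0,0,-0.8,0,0,0,0],[0,0,-0.2,0,0,0,0],[0,0,0,0,0,0,0],[0,0,0,0,0,0,0]],
  ],
)

```text
clock: 9.55
eef_pos: [0.4505, -0.1137, 0.0746]
tool_rot: [0.067, 0.998, -0.001, 0.002]
ft_force: [-0.1, -1.0, -1.5]
grip_width: 0.0234
```

```bash
python3 st.py
```

```text
{'clock': 9.55, 'eef_pos': [0.4505, -0.1137, 0.0746], 'joint_pos': [-0.246, 0.3035, -0.3511, 0.9117, -0.0017, -0.1117], 'ft_force': [-0.0521, -0.9742, -1.5421], 'ft_torque': [0.0128, -0.0381, -0.0112], 'grip_width': 0.0234}
tool y ang 82.31 tilt fix deg x,y [0.16 0.22]
```

move_arm(
  series=[
    [[-0.2,0,-0.2,0.1,0.2,0,0],[0,0.4,-0.1,0,0,0,0],[0.1,0.8,0,0,0,0,0],[0.14,1,0,0,0,0,0],[0.14,1,0,0,0,0,0]],
  ],
)

```text
clock: 10.05
eef_pos: [0.4527, -0.0803, 0.072]
tool_rot: [0.068, 0.998, -0.0, 0.001]
ft_force: [-0.6, -0.3, -0.8]
grip_width: 0.0227
```

```bash
cat >> st.py <<'E'
p=np.array(o['eef_pos'])*1000; dx,dy=p[0]-512.7,p[1]+44.5; print('fx',(dx*.9903-dy*.1392).round(1),'fy',(dx*.1392+dy*.9903).round(1))
E
python3 st.py
```

```text
{'clock': 10.05, 'eef_pos': [0.4527, -0.0803, 0.072], 'joint_pos': [-0.1751, 0.3004, -0.3639, 0.9048, -0.0007, -0.0386], 'ft_force': [-0.5642, -0.2808, -0.7632], 'ft_torque': [0.0279, -0.0372, -0.0124], 'grip_width': 0.0227}
tool y ang 82.18 tilt fix deg x,y [0.06 0.09]
fx -54.4 fy -43.8
```

move_arm(
  series=[
    [[0.14,1,0,0,0,0,0],[0.14,1,0,0,0,0,0],[0.14,1,0,0,0,0,0],[0.14,1,0,0,0,0,0],[0.14,1,0,0,0,0,0]],
  ],
)

```text
clock: 10.55
eef_pos: [0.4604, -0.0246, 0.0722]
tool_rot: [0.067, 0.998, -0.0, 0.001]
ft_force: [0.1, 0.3, -1.3]
grip_width: 0.0235
```

```bash
python3 st.py
```

```text
{'clock': 10.55, 'eef_pos': [0.4604, -0.0246, 0.0722], 'joint_pos': [-0.0528, 0.3021, -0.3607, 0.9059, -0.0009, 0.0814], 'ft_force': [0.0853, 0.3266, -1.2671], 'ft_torque': [-0.0436, -0.0183, 0.0135], 'grip_width': 0.0235}
tool y ang 82.31 tilt fix deg x,y [0.06 0.11]
fx -54.5 fy 12.4
```

move_arm(
  series=[
    [[0.14,1,0,0,0,0,0],[0.14,1,0,0,0,0,0],[0.14,1,0,0,0,0,0],[0.14,1,0,0,0,0,0],[0.14,1,0,0,0,0,0]],
  ],
)

```text
clock: 11.05
eef_pos: [0.468, 0.0299, 0.0722]
tool_rot: [0.067, 0.998, -0.001, 0.001]
ft_force: [0.5, -0.3, -0.1]
grip_width: 0.0231
```

```bash
python3 st.py; python3 look.py wr5
```

```text
{'clock': 11.05, 'eef_pos': [0.468, 0.0299, 0.0722], 'joint_pos': [0.0648, 0.3157, -0.3405, 0.9126, -0.0016, 0.1988], 'ft_force': [0.4915, -0.2815, -0.1123], 'ft_torque': [-0.1344, -0.07, -0.0499], 'grip_width': 0.0231}
tool y ang 82.32 tilt fix deg x,y [0.08 0.12]
fx -54.6 fy 67.4
{'clock': 11.05, 'eef_pos': [0.468, 0.0299, 0.0722], 'tool_rot': [0.0669, 0.9978, -0.0007, 0.0011], 'joint_pos': [0.0648, 0.3157, -0.3405, 0.9126, -0.0016, 0.1988], 'ft_force': [0.4915, -0.2815, -0.1123], 'grip_width': 0.0231}
tool y ang 82.32288137403091 tool z [ 0.002 -0.001 -1.   ]
green [231, 207, 52, 102, 4893] ctr [466.1  29. ] size [27.  39.1] ang 80.5 z [0.0717 0.1031 0.1043]
greentop [231, 207, 52, 102, 4881] ctr [466.1  29. ] size [27.  39.1] ang 80.5 z [0.0717 0.1031 0.1043]
```

View pics/wr5.png

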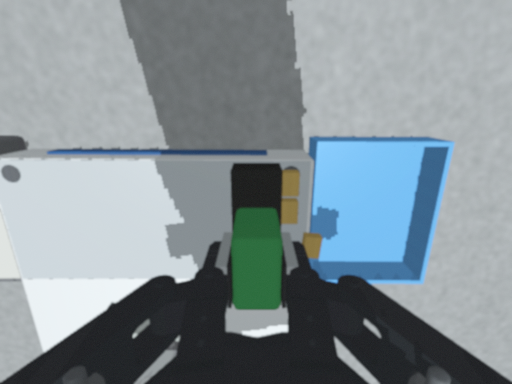

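Three offcuts are ahead of the foot, at (290,183), (289,211) and (312,245). The last has another behind it, hidden by the finger. Continuing over the edge.

move_arm(
  series=[
    [[0.1,0.7,0,0,0,0,0],[0.1,0.7,0,0,0,0,0],[0.1,0.7,0,0,0,0,0],[0.1,0.7,0,0,0,0,0],[0.1,0.7,0,0,0,0,0]],
  ],
)

```text
clock: 11.6
eef_pos: [0.4736, 0.0689, 0.0722]
tool_rot: [0.067, 0.998, 0.0, 0.001]
ft_force: [-0.1, 0.9, -1.3]
grip_width: 0.0234
```

```bash
python3 st.py; python3 look.py wr6
```

```text
{'clock': 11.6, 'eef_pos': [0.4736, 0.0689, 0.0722], 'joint_pos': [0.1446, 0.3322, -0.316, 0.9204, -0.0002, 0.278], 'ft_force': [-0.1, 0.9081, -1.273], 'ft_torque': [-0.0045, -0.0586, 0.0116], 'grip_width': 0.0234}
tool y ang 82.35 tilt fix deg x,y [-0.01  0.12]
fx -54.5 fy 106.9
{'clock': 11.6, 'eef_pos': [0.4736, 0.0689, 0.0722], 'tool_rot': [0.0667, 0.9978, 0.0001, 0.0011], 'joint_pos': [0.1446, 0.3322, -0.316, 0.9204, -0.0002, 0.278], 'ft_force': [-0.1, 0.9081, -1.273], 'grip_width': 0.0234}
tool y ang 82.3540963187191 tool z [ 0.002  0.    -1.   ]
green [231, 207, 52, 102, 4893] ctr [471.9  68.7] size [28.  39.4] ang 83.9 z [0.0716 0.103  0.1042]
greentop [231, 207, 52, 102, 4872] ctr [471.9  68.7] size [28.  39.4] ang 83.9 z [0.0716 0.103  0.1042]
foot [485, 0, 27, 103, 1458] ctr [387.3 238.4] size [ 5.5 59.8] ang 86.8 z [0.0126 0.0183 0.0266]
```

View pics/wr6.png

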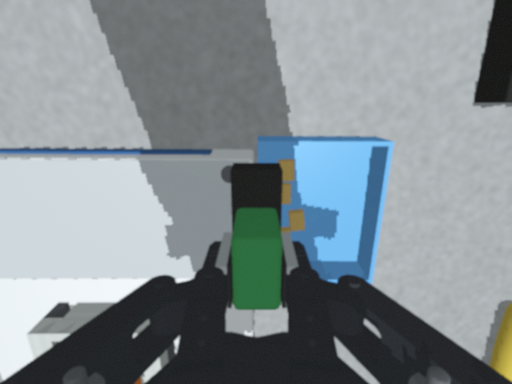

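The offcuts now appear in the tray at (287,170), (286,193) and (297,220), with one at (287,232). Lifting clear to check.

move_arm(
  series=[
    [[0,0,2,0,0,0,0],[0,0,3,0,0,0,0],[-0.5,-3,3,0,0,0,0],[-0.5,-4,1,0,0,0,0],[-0.5,-4,0,0,0,0,0]],
  ],
)

```text
clock: 12.15
eef_pos: [0.4584, -0.038, 0.1646]
tool_rot: [0.06, 0.998, 0.0, 0.001]
ft_force: [0.1, -0.3, -1.5]
grip_width: 0.0232
```

```bash
python3 look.py wr7
```

```text
{'clock': 12.15, 'eef_pos': [0.4584, -0.038, 0.1646], 'tool_rot': [0.0602, 0.9982, 0.0003, 0.0006], 'joint_pos': [-0.0831, 0.2035, -0.2222, 1.1439, 0.0007, 0.0374], 'ft_force': [0.1086, -0.3077, -1.4703], 'grip_width': 0.0232}
tool y ang 83.0922393501469 tool z [ 0.001  0.001 -1.   ]
green [231, 207, 52, 103, 4912] ctr [456.6 -38.8] size [26.5 39.7] ang 80.1 z [0.1639 0.1954 0.1966]
greentop [231, 207, 52, 103, 4893] ctr [456.6 -38.8] size [26.5 39.7] ang 80.1 z [0.1639 0.1954 0.1966]
```

View pics/wr7.png

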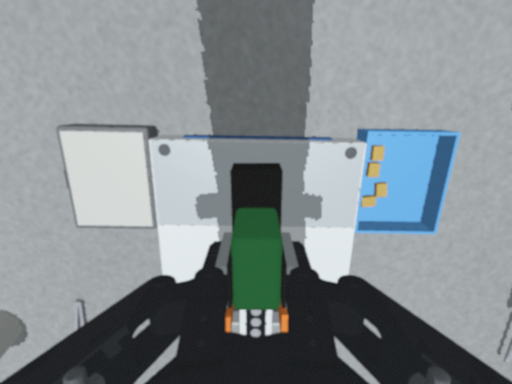

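All four offcuts lie on the tray floor, at (378,153), (373,170), (381,189) and (368,202). I'll check them numerically.

```bash
python3 - <<'E'
from h import *
z=np.load('/tmp/wr7.npz');img,W=z['img'],z['W'];Z=W[...,2]
hsv=cv2.cvtColor(img,cv2.COLOR_RGB2HSV)
m=(hsv[...,0]>12)&(hsv[...,0]<30)&(hsv[...,1]>110)&(np.indices(Z.shape)[1]>340)
n,l,s,c=cv2.connectedComponentsWithStats(m.astype(np.uint8))
a=np.radians(-8);X=np.array([np.cos(a),np.sin(a)]);Y=np.array([-X[1],X[0]]);C=np.array([512.7,-44.5])
for i in range(1,n):
    if s[i,4]<30: continue
    p=W[l==i]; e=(p[:,:2]*1000-C)@np.c_[X,Y]-[-55,153]
    print(c[i].round(),'tray xy',np.nanmean(e,0).round(1),np.nanmin(e,0).round(1),np.nanmax(e,0).round(1),'z',np.nanmedian(p[:,2]).round(4),np.nanmax(p[:,2]).round(4))
E
```

```text
[377. 152.] tray xy [-29.4 -25.5] [-35.5 -30.8] [-23.3 -19.9] z 0.0111 0.0131
[373. 169.] tray xy [-10.9 -27.3] [-17.1 -32.4] [ -4.4 -21.9] z 0.0111 0.0124
[375. 194.] tray xy [ 17.7 -20.9] [  5.4 -33.7] [ 29.7 -10. ] z 0.0112 0.0131
```

All four are inside the tray, so I'm returning the scraper to its original spot.

move_arm(
  series=[
    [[0,3,0,0,0,0,0],[0,4,0,0,0,0,0],[0,4,0,0,0,0,0],[0,4,0,0,0,0,0],[0,4,0,0,0,0,0]],
  ],
)

```text
clock: 12.7
eef_pos: [0.4573, 0.1442, 0.1649]
tool_rot: [0.074, 0.997, -0.003, 0.001]
ft_force: [0.8, -1.5, -0.5]
grip_width: 0.023
```

move_arm(
  series=[
    [[0,4,0,0,0,-2,0],[0,4,0,0,0,-2,0],[0,4,0,0,0,-2,0],[0,4,0,0,0,-2,0],[0,2.5,0,0,0,-1,0]],
  ],
)

```text
clock: 13.2
eef_pos: [0.455, 0.3393, 0.1641]
tool_rot: [0.155, 0.988, -0.003, 0.001]
ft_force: [0.3, -0.2, -0.4]
grip_width: 0.0231
```

```bash
python3 st.py
```

```text
{'clock': 13.2, 'eef_pos': [0.455, 0.3393, 0.1641], 'joint_pos': [0.6442, 0.4122, 0.0702, 1.2323, -0.0064, 0.9559], 'ft_force': [0.3305, -0.2099, -0.3709], 'ft_torque': [0.0179, -0.0163, -0.0297], 'grip_width': 0.0231}
tool y ang 72.14 tilt fix deg x,y [0.42 0.06]
fx -110.6 fy 372.1
```

move_arm(
  series=[
    [[-0.2,2.0,0,0.3,0,0,0],[-0.2,1.5,-1,0,0,0,0],[0,0,-3,0,0,0,0],[0,0,-3,0,0,0,0],[0,0,-2,0,0,0,0]],
  ],
)

```text
clock: 13.7
eef_pos: [0.4506, 0.383, 0.0715]
tool_rot: [0.153, 0.988, 0.002, 0.003]
ft_force: [0.5, 0.7, -1.1]
grip_width: 0.0231
```

```bash
python3 st.py
```

```text
{'clock': 13.7, 'eef_pos': [0.4506, 0.383, 0.0715], 'joint_pos': [0.7056, 0.5247, -0.0061, 1.0335, -0.002, 1.0118], 'ft_force': [0.5193, 0.7027, -1.1102], 'ft_torque': [-0.0326, 0.0084, 0.0161], 'grip_width': 0.0231}
tool y ang 72.45 tilt fix deg x,y [-0.16  0.36]
fx -121.0 fy 414.7
```

move_arm(
  series=[
    [[0,0,-1.5,-0.1,0.3,0,0],[0,0,-1.2,0,0,0,0],[0,0,-0.6,0,0,0,0],[0,0,-0.1,0,0,0,0],[0,0,0,0,0,0,0]],
  ],
)

```text
clock: 14.2
eef_pos: [0.4484, 0.3808, 0.0317]
tool_rot: [0.153, 0.988, -0.002, -0.002]
ft_force: [0.6, 0.5, -1.0]
grip_width: 0.023
```

```bash
python3 st.py
```

```text
{'clock': 14.2, 'eef_pos': [0.4484, 0.3808, 0.0317], 'joint_pos': [0.704, 0.5708, -0.0438, 0.9627, 0.0, 1.0118], 'ft_force': [0.601, 0.4945, -1.0157], 'ft_torque': [0.0023, 0.0177, 0.0269], 'grip_width': 0.023}
tool y ang 72.36 tilt fix deg x,y [ 0.24 -0.29]
fx -122.9 fy 412.2
```

Within 1 mm of the bench. Releasing and rising.

move_arm(
  series=[
    [[0,0,-0.1,0,0,0,0],[0,0,0,0,0,0,0],[0,0,0,0,0,0,1],[0,0,0,0,0,0,1],[0,0,0,0,0,0,1]],
  ],
)

```text
clock: 14.7
eef_pos: [0.451, 0.3825, 0.0343]
tool_rot: [0.154, 0.988, 0.0, 0.0]
ft_force: [0.5, -0.3, 0.2]
grip_width: 0.0659
```

move_arm(
  series=[
    [[0,0,0,0,0,0,1],[0,0,1,0,0,0,1],[0,0,3,0,0,0,1],[0,0,4,0,0,0,1],[0,0,4,0,0,0,1]],
  ],
)

```text
clock: 15.2
eef_pos: [0.4466, 0.3787, 0.1526]
tool_rot: [0.154, 0.988, -0.005, -0.004]
ft_force: [0.9, 1.3, 0.0]
grip_width: 0.0855
```

```bash
python3 look.py wr8; python3 - <<'E'
import numpy as np
p=np.array([44.84,38.1]);q=np.array([56.2,-5.1]); d=q-p; print(d, np.linalg.norm(d))
E
```

```text
{'clock': 15.2, 'eef_pos': [0.4466, 0.3787, 0.1526], 'tool_rot': [0.1536, 0.9881, -0.0052, -0.0043], 'joint_pos': [0.7036, 0.4622, 0.1175, 1.2397, -0.0003, 1.0119], 'ft_force': [0.8522, 1.3489, 0.0041], 'grip_width': 0.0855}
tool y ang 72.33534739200411 tool z [-0.01  -0.009 -1.   ]
green [45, 105, 95, 78, 5356] ctr [363.9 262.9] size [34.9 64. ] ang 84.3 z [0.0384 0.0863 0.0883]
green [248, 167, 28, 52, 1331] ctr [456.9 377.7] size [25.5 57.4] ang 71.6 z [0.0292 0.0618 0.0631]
greentop [45, 105, 83, 78, 4441] ctr [360.4 264. ] size [33.3 56.7] ang 83.8 z [0.0616 0.0869 0.0884]
greentop [249, 175, 27, 43, 1109] ctr [448.6 381.8] size [23. 39.] ang 71.8 z [0.06   0.0621 0.0631]
foot [106, 70, 55, 123, 1187] ctr [362.3 276.1] size [ 17.4 115.6] ang 84.2 z [0.0132 0.0234 0.0279]
foot [248, 144, 27, 31, 592] ctr [423.6 389. ] size [26.6 30.4] ang 72.9 z [0.0185 0.0202 0.0213]
[ 11.36 -43.2 ] 44.66866463193186
```

View pics/wr8.png

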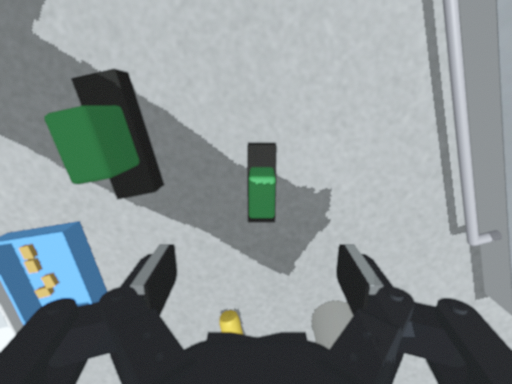

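The scraper stands on the bench at (262,182), released, and four offcuts are still in the tray at (28,252), (33,266), (50,282), (42,291). Going to the cassette.

move_arm(
  series=[
    [[0.5,-2,3,0.5,-0.5,2,1],[1,-3.6,2,0,0,2,1],[1,-3.6,0,0,0,2,1],[1,-3.6,0,0,0,2,1],[1,-3.6,0,0,0,2,1]],
  ],
)

```text
clock: 15.75
eef_pos: [0.4969, 0.2191, 0.2216]
tool_rot: [0.058, 0.998, 0.01, 0.01]
ft_force: [1.1, 0.2, 0.8]
grip_width: 0.0852
```

move_arm(
  series=[
    [[1,-3.6,0,0,0,0,1],[1,-3.6,0,0,0,0,1],[1,-3.6,0,0,0,0,1],[1,-3.6,0,0,0,0,1],[1,-3.6,0,0,0,0,1]],
  ],
)

```text
clock: 16.25
eef_pos: [0.5486, 0.0318, 0.2266]
tool_rot: [0.057, 0.998, 0.011, 0.014]
ft_force: [0.3, 1.2, -0.2]
grip_width: 0.0853
```

```bash
python3 st.py
```

```text
{'clock': 16.25, 'eef_pos': [0.5486, 0.0318, 0.2266], 'joint_pos': [0.0469, 0.3174, 0.096, 1.3199, 0.0198, 0.1617], 'ft_force': [0.2771, 1.1607, -0.1508], 'ft_torque': [-0.0073, -0.0644, -0.0164], 'grip_width': 0.0853}
tool y ang 83.46 tilt fix deg x,y [-1.21  1.63]
fx 24.9 fy 80.6
```

move_arm(
  series=[
    [[0.5,-3,0,-0.6,0.8,-0.7,1],[0.4,-3,0,-0.6,0.8,-0.7,1],[0.2,-1.3,0,0,0,0,1],[0,0,0,0,0,0,1],[0,0,0,0,0,0,1]],
  ],
)

```text
clock: 16.75
eef_pos: [0.5606, -0.0484, 0.2292]
tool_rot: [0.073, 0.997, -0.0, 0.002]
ft_force: [0.1, -0.0, -0.1]
grip_width: 0.085
```

```bash
cat > cas.py <<'E'
from h import *
import sys
exec(open('st.py').read())
img,d,W=cloud('wrist'); save(img,sys.argv[1]+'.png'); np.savez('/tmp/'+sys.argv[1]+'.npz',img=img,d=d,W=W)
Z=W[...,2]; hsv=cv2.cvtColor(img,cv2.COLOR_RGB2HSV)
def rect(m,t):
    n,l,s,c=cv2.connectedComponentsWithStats(m.astype(np.uint8))
    for i in range(1,n):
        if s[i,4]<150: continue
        p=W[l==i]; p=p[np.isfinite(p).all(1)]
        r=cv2.minAreaRect((p[:,:2]*1000).astype(np.float32))
        print(t,s[i].tolist(),'ctr',np.round(r[0],1),'size',np.round(r[1],1),'ang',round(r[2],1),'z',np.round(np.percentile(p[:,2],[5,50,95]),4))
near=(np.hypot(W[...,0]-.562,W[...,1]+.051)<.06)
org=((hsv[...,0]<14)&(hsv[...,1]>130))
rect(near&org,'orange'); rect(near&org&(Z>.107),'orangetop'); rect(near&(Z>.09)&(Z<.107)&~org,'core')
rect(near&(Z>.062)&(Z<.076),'dock')
E
python3 cas.py wr9
```

```text
{'clock': 16.75, 'eef_pos': [0.5606, -0.0484, 0.2292], 'joint_pos': [-0.086, 0.3632, 0.1691, 1.3721, -0.0002, 0.0609], 'ft_force': [0.1363, -0.0053, -0.1139], 'ft_torque': [0.0283, -0.0098, -0.0257], 'grip_width': 0.085}
tool y ang 81.59 tilt fix deg x,y [0.03 0.26]
fx 48.0 fy 2.8
orange [226, 168, 9, 33, 240] ctr [558.8 -75.8] size [ 5.5 23. ] ang 82.1 z [0.0774 0.1132 0.115 ]
orange [274, 168, 8, 33, 215] ctr [565.9 -27.3] size [ 4.9 23.5] ang 81.6 z [0.0743 0.113  0.1148]
core [239, 153, 30, 62, 1799] ctr [562.4 -51.7] size [29.5 63.1] ang 82.1 z [0.1008 0.1025 0.104 ]
dock [215, 142, 78, 70, 2162] ctr [563.5 -52. ] size [84.2 80.3] ang 82.0 z [0.0658 0.0702 0.0718]
```

View pics/wr9.png

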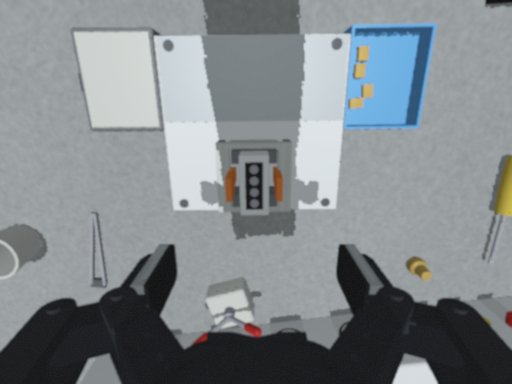

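The cassette centre is at (562.4, -51.7) mm with yaw at 82°, and the orange catches are at (231,184) and (278,184). The tool is nearly aligned, so I'm descending.

move_arm(
  series=[
    [[0.2,-0.3,-1,0,0.2,0.4,1],[0,0,-2,0,0,0,1],[0,0,-2.5,0,0,0,1],[0,0,-1.5,0,0,0,1],[0,0,0,0,0,0,1]],
  ],
)

```text
clock: 17.3
eef_pos: [0.5621, -0.0452, 0.1559]
tool_rot: [0.064, 0.998, 0.0, 0.001]
ft_force: [0.2, -0.3, -0.3]
grip_width: 0.0855
```

```bash
python3 cas.py wr10
```

```text
{'clock': 17.3, 'eef_pos': [0.5621, -0.0452, 0.1559], 'joint_pos': [-0.0806, 0.406, 0.0388, 1.2014, 0.0007, 0.0474], 'ft_force': [0.221, -0.3105, -0.2732], 'ft_torque': [0.0352, -0.0053, 0.0086], 'grip_width': 0.0855}
tool y ang 82.67 tilt fix deg x,y [-0.03  0.13]
fx 49.0 fy 6.2
orange [210, 184, 16, 50, 555] ctr [559.1 -76.2] size [ 6.3 24.3] ang 81.7 z [0.0632 0.1084 0.1148]
orange [274, 184, 13, 50, 470] ctr [568.9 -27.6] size [ 5.4 30.8] ang 81.8 z [0.0614 0.1119 0.115 ]
orangetop [210, 200, 10, 34, 290] ctr [559.1 -75.9] size [ 5.6 24.2] ang 82.3 z [0.1087 0.114  0.1149]
orangetop [278, 200, 9, 34, 271] ctr [565.4 -27.1] size [ 5.4 23.7] ang 81.8 z [0.1087 0.114  0.1151]
core [229, 168, 40, 82, 3150] ctr [562.6 -51.6] size [30.  64.2] ang 82.3 z [0.1007 0.1024 0.104 ]
dock [199, 152, 101, 90, 3356] ctr [563.5 -52.2] size [84.2 80.8] ang 82.1 z [0.0661 0.0701 0.0721]
```

move_arm(
  series=[
    [[0,-0.6,0,0,0.1,-0.5,1],[0,0,0,0,0,0,1],[0,0,-1,0,0,0,1],[0,0,-0.8,0,0,0,1],[0,0,0,0,0,0,1]],
  ],
)

```text
clock: 17.85
eef_pos: [0.5648, -0.0508, 0.1408]
tool_rot: [0.068, 0.998, 0.0, 0.004]
ft_force: [-0.2, -0.3, -0.9]
grip_width: 0.0853
```

```bash
python3 st.py
```

```text
{'clock': 17.85, 'eef_pos': [0.5648, -0.0508, 0.1408], 'joint_pos': [-0.0902, 0.4188, 0.0171, 1.1615, 0.0008, 0.0453], 'ft_force': [-0.1583, -0.339, -0.8863], 'ft_torque': [0.0201, 0.0124, 0.0884], 'grip_width': 0.0853}
tool y ang 82.24 tilt fix deg x,y [-0.    0.44]
fx 52.5 fy 1.0
```

Now 6.3 cm down, slowly.

move_arm(
  series=[
    [[-0.2,-0.1,-0.8,0,0.4,0,1],[0,0,-1.2,0,0,0,1],[0,0,-1.5,0,0,0,1],[0,0,-1.2,0,0,0,1],[0,0,0,0,0,0,1]],
  ],
)

```text
clock: 18.35
eef_pos: [0.5619, -0.0521, 0.0894]
tool_rot: [0.068, 0.998, 0.0, -0.0]
ft_force: [0.3, -0.0, 0.1]
grip_width: 0.0852
```

```bash
python3 st.py
```

```text
{'clock': 18.35, 'eef_pos': [0.5619, -0.0521, 0.0894], 'joint_pos': [-0.0925, 0.4645, -0.0551, 1.0521, 0.0001, 0.0433], 'ft_force': [0.2686, -0.0086, 0.0647], 'ft_torque': [-0.031, 0.0633, -0.0252], 'grip_width': 0.0852}
tool y ang 82.22 tilt fix deg x,y [-0.01 -0.05]
fx 49.8 fy -0.7
```

move_arm(
  series=[
    [[0,0,-0.7,0,0,0,1],[0,0,-0.5,0,0,0,1],[0,0,0,0,0,0,1],[0,0,0,0,0,0,1],[0,0,0,0,0,0,1]],
  ],
)

```text
clock: 18.85
eef_pos: [0.5622, -0.0522, 0.0766]
tool_rot: [0.068, 0.998, 0.0, -0.0]
ft_force: [1.3, -0.1, 0.1]
grip_width: 0.0853
```

```bash
python3 st.py; python3 - <<'E'
from h import *
img,d,W=cloud('wrist'); save(img,'wr11.png')
E
```

```text
{'clock': 18.85, 'eef_pos': [0.5622, -0.0522, 0.0766], 'joint_pos': [-0.0926, 0.4775, -0.0711, 1.0227, 0.0001, 0.0433], 'ft_force': [1.3249, -0.1102, 0.0729], 'ft_torque': [-0.0033, -0.0034, -0.0009], 'grip_width': 0.0853}
tool y ang 82.22 tilt fix deg x,y [-0.01 -0.03]
fx 50.1 fy -0.7
```

View pics/wr11.png

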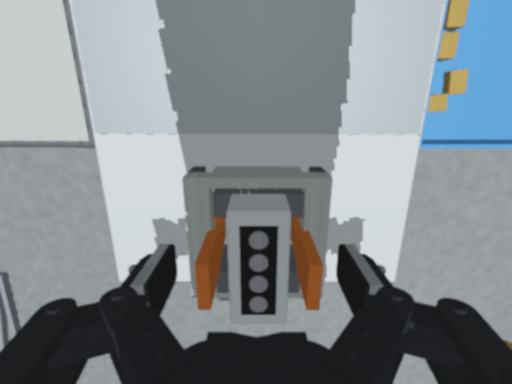

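The fingers straddle the orange catches at (210,262) and (307,262). Closing.

move_arm(
  series=[
    [[0,0,0,0,0,0,0],[0,0,0,0,0,0,0],[0,0,0,0,0,0,0],[0,0,0,0,0,0,0],[0,0,0,0,0,0,0]],
  ],
)

```text
clock: 19.4
eef_pos: [0.5639, -0.0517, 0.0811]
tool_rot: [0.068, 0.998, 0.001, 0.003]
ft_force: [0.1, 0.4, -2.8]
grip_width: 0.035
```

move_arm(
  series=[
    [[0,0,0,0,0,0,0],[0,0,0,0,0,0,0],[0,0,0,0,0,0,0],[0,0,0,0,0,0,0],[0,0,0,0,0,0,0]],
  ],
)

```text
clock: 19.9
eef_pos: [0.5635, -0.0517, 0.0806]
tool_rot: [0.068, 0.998, 0.0, 0.002]
ft_force: [-0.6, 1.1, 0.7]
grip_width: 0.0353
```

```bash
python3 st.py
```

```text
{'clock': 19.9, 'eef_pos': [0.5635, -0.0517, 0.0806], 'joint_pos': [-0.092, 0.4725, -0.0678, 1.0265, 0.001, 0.0434], 'ft_force': [-0.556, 1.0758, 0.7306], 'ft_torque': [0.0432, 0.1654, 0.0101], 'grip_width': 0.0353}
tool y ang 82.24 tilt fix deg x,y [-0.04  0.23]
fx 51.3 fy -0.0
```

The opening is 35 mm, not the expected 42, and the TCP rose 4 mm. Looking.

```bash
python3 - <<'E'
from h import *
img,d,W=cloud('wrist'); save(img,'wr12.png')
img,d,W=cloud('scene'); c=img[150:260,160:310]; save(cv2.resize(c,None,fx=5,fy=5,interpolation=cv2.INTER_CUBIC),'sc12.png')
E
```

```text
(no output)
```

View pics/wr12.png

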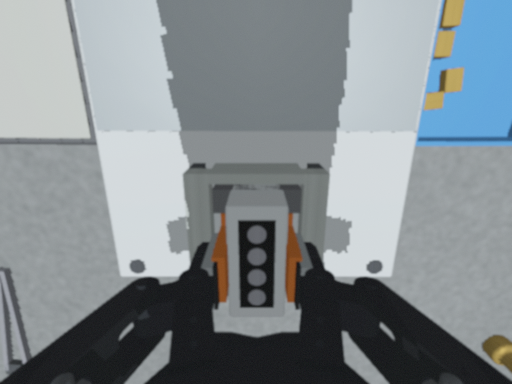

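View pics/sc12.png

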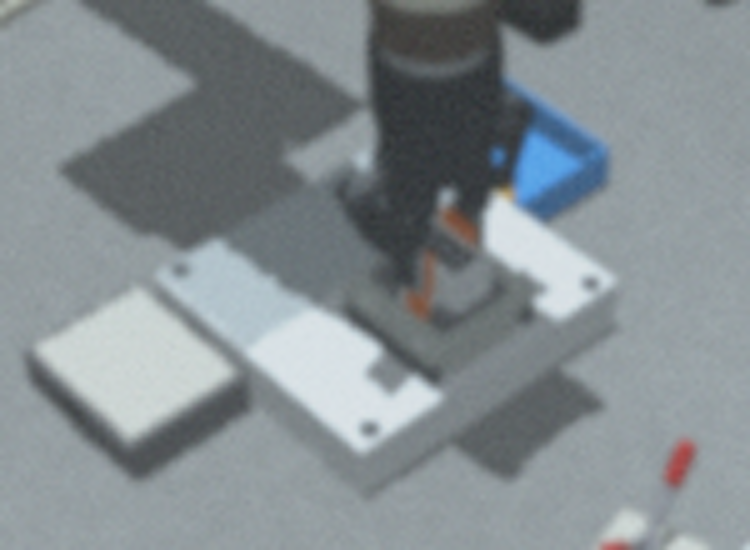

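Both catches are pressed against the core, at (221,258) and (293,258), with the fingers on them. Lifting gently.

move_arm(
  series=[
    [[0,0,0.5,0,0,0,0],[0,0,0.7,0,0,0,0],[0,0,1,0,0,0,0],[0,0,1,0,0,0,0],[0,0,0.5,0,0,0,0]],
  ],
)

```text
clock: 20.5
eef_pos: [0.5627, -0.0518, 0.1186]
tool_rot: [0.068, 0.998, 0.0, 0.001]
ft_force: [-0.1, 0.9, -2.4]
grip_width: 0.035
```

```bash
python3 st.py; python3 - <<'E'
from h import *
img,d,W=cloud('wrist'); save(img,'wr13.png')
img,d,W=cloud('scene'); c=img[150:260,160:310]; save(cv2.resize(c,None,fx=5,fy=5,interpolation=cv2.INTER_CUBIC),'sc13.png')
E
```

```text
{'clock': 20.5, 'eef_pos': [0.5627, -0.0518, 0.1186], 'joint_pos': [-0.0922, 0.4377, -0.0149, 1.117, 0.0007, 0.0434], 'ft_force': [-0.1144, 0.9349, -2.3644], 'ft_torque': [0.0279, 0.022, 0.0373], 'grip_width': 0.035}
tool y ang 82.23 tilt fix deg x,y [-0.03  0.07]
fx 50.5 fy -0.3
```

View pics/sc13.png

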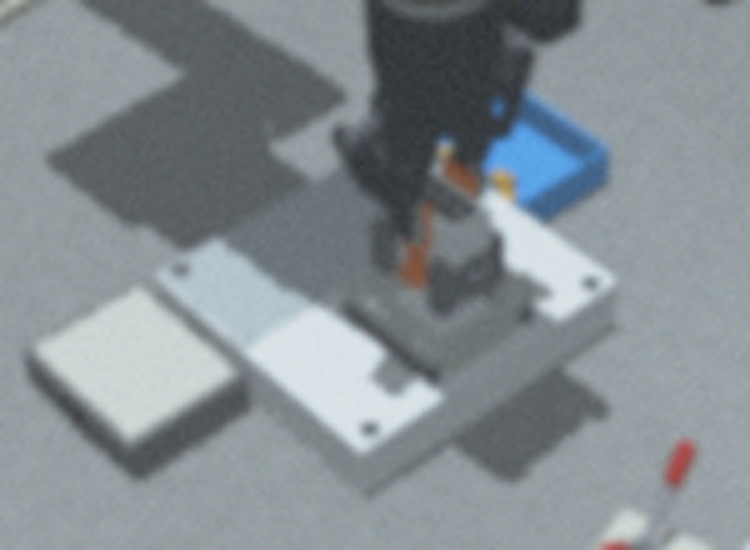

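View pics/wr13.png

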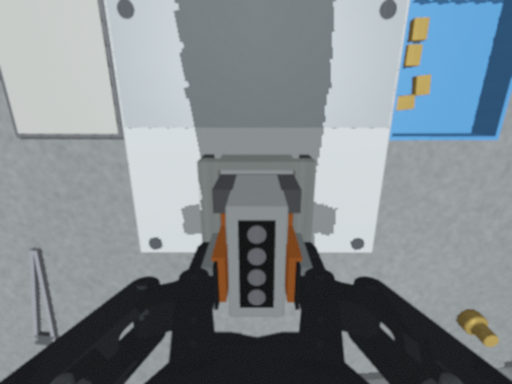

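The cassette comes up with the gripper: it sits at the same wrist pixels, with a 2.4 N load. On to 10 cm.

move_arm(
  series=[
    [[0,0,1,0,0,0,0],[0,0,1.5,0,0,0,0],[0,0,1.5,0,0,0,0],[0,0,1,0,0,0,0],[0,0,0.5,0,0,0,0]],
  ],
)

```text
clock: 21.1
eef_pos: [0.5606, -0.0516, 0.1754]
tool_rot: [0.068, 0.998, 0.0, -0.002]
ft_force: [0.6, 0.4, -2.5]
grip_width: 0.0355
```

move_arm(
  series=[
    [[0,0,0,0,0,0,0],[0,0,0,0,0,0,0],[0,0,0,0,0,0,0],[0,0,0,0,0,0,0],[0,0,0,0,0,0,0]],
  ],
)

```text
clock: 21.6
eef_pos: [0.5598, -0.0515, 0.1743]
tool_rot: [0.068, 0.998, 0.0, -0.003]
ft_force: [0.6, -0.2, -1.7]
grip_width: 0.0351
```

```bash
python3 st.py; python3 - <<'E'
from h import *
img,d,W=cloud('wrist'); save(img,'wr14.png')
Z=W[...,2]; print('core top z',np.nanmedian(Z[200:215,240:275]))
img,d,W=cloud('scene'); c=img[90:260,160:330]; save(cv2.resize(c,None,fx=3.4,fy=3.4,interpolation=cv2.INTER_CUBIC),'sc14.png')
E
```

```text
{'clock': 21.6, 'eef_pos': [0.5598, -0.0515, 0.1743], 'joint_pos': [-0.0922, 0.3966, 0.0739, 1.2533, 0.0007, 0.0434], 'ft_force': [0.578, -0.2207, -1.6749], 'ft_torque': [0.0298, -0.0204, -0.0445], 'grip_width': 0.0351}
tool y ang 82.23 tilt fix deg x,y [-0.07 -0.3 ]
fx 47.6 fy -0.4
core top z 0.19535429977394103
```

View pics/sc14.png

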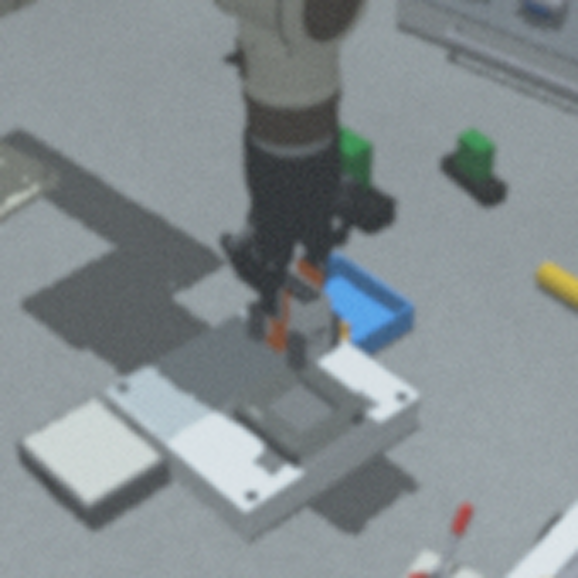

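View pics/wr14.png

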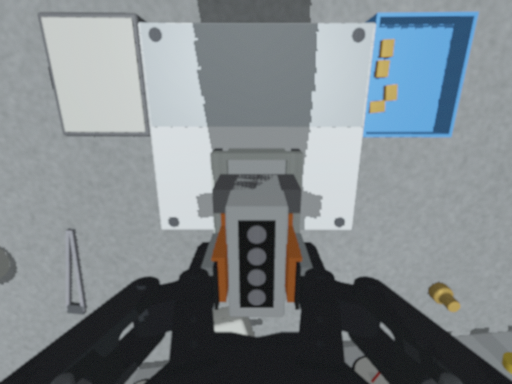

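The cassette is upright and about 93 mm up, and the dock below it is empty. Offcuts are in the tray at (387,47), (382,69), (390,92), (376,106), and the scraper is standing on the bench. Handing in.

```bash
python3 -c "
from workcell import bot
print(bot.job_done())"; python3 st.py
```

```text
the job is handed in; nothing more can be done
None
the job is handed in; nothing more can be done
```

I finished all the steps and handed the job in at about 22 s of the 67 s allowed; no verdict was reported.

- **Offcuts:** I wiped all four into the blue tray with the small green scraper (foot measured 85 mm long, against 120 mm for the look-alike). They lie on the tray floor with their tops at about 11 mm. Two touching ones came out as a single blob in the numeric check, but the pictures show four.
- **Scraper:** It is back on the bench within about 6 mm of where it stood, released and upright. It was still standing there in the last scene picture.
- **Cassette:** It is held upright by both pinched catches, about 93 mm above its docked height, with a tool tilt of about 0.3°. The dock below it is empty.
- **What disagreed:** The gripper read an opening of 35 mm on the catches, not the 42 mm given for fully pinched. The TCP also rose about 4 mm while the fingers closed. In the pictures both catches are pressed against the core, and the cassette did not slip during the lift. I did not read the catch travel directly, and the load read 1.7–2.5 N.
- **Bystanders:** My path kept clear of the bystanders and I saw none moved, but I did not measure their positions at the end.

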